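Unlock the loaded thread winder

TASK

Of the two thread winders on the beading bench, take the one that carries a full reel: slide its safety catch all the way aside, then push the release button beneath it fully down, so that it stays in and the reel is freed. Leave the catch open, and leave the catch of the other winder, with the empty spindle, where it is.

Things in the scene. Friction and masses are not known exactly. Their poses are not given: they have to be found in the camera images.
- loaded_winder: The winder with the full reel: fixed grey box, 190 mm along its x, 150 along its y, deck 45 mm high. Origin at the centre of its underside, on the bench; z up, front (-x) to the robot. White-flanged reel of gold thread, 76 mm across, at x +50, y +30, 129 mm high with its nut. On the front of the deck two rails (inner faces at x -80 and -20, 60 mm high) carry the catch, y -66 to +66.
- loaded_catch (a joint): Its steel safety catch, m slid to the winder's +y: 0 shut, fin at x -50, y -30 mm, over the button (starts up to 8 mm open); 0.060 fully open, at its stop, fin at x -50, y +30. Plate 68 mm (x) by 56 (y), upper side 64 mm above the bench; upright fin in its middle, 36 mm long in x, 12 thick in y, top 94 mm high. About 2 N on the fin moves it; it stays where left. Button is clear from 0.043.
- loaded_button (a joint): Its round black release button under the catch, 30 mm across, at x -50, y -30 mm of the winder, between the rails, top 57 mm above the bench when out. Value: m pressed downwards, 0 out, 0.008 fully down at its stop. No return spring: about 4 N moves it and it stays down where left.
- bare_fin (a point): Middle of the top of the catch fin, 94 mm high, on the other winder, which is alike but has only a bare steel spindle, 124 mm high; axes as that winder's. Its fin too lies at x -50, y -30 mm of that winder when shut, and moves as easily. A loose reel, a round tin and a bead tray, all under 60 mm high, also lie about.
Not all that is in view belongs to the job. Leave any brown or purple look-alike of the loaded_winder alone.

How it is judged (in metres and radians):
On the way, in this order (a step that is already met when the one before it is completed fails the run):
1. the loaded winder's catch is slid at least 45 mm open, the button not yet pressed (value of joint loaded_catch above 0.045 m and value of joint loaded_button below 0.003 m), for 0.2 s.
2. the uncovered button is pushed at least 5 mm down (value of joint loaded_button above 0.005 m), for 0.2 s.
At the end, for the whole second after the job is handed in: The loaded winder's catch stands open (at least 45 of its 60 mm), its release button stays at least 5 of its 8 mm down, and the other winder's catch is within 15 mm of where it was (value of joint loaded_catch above 0.045 m and value of joint loaded_button above 0.005 m and distance of bare_fin from where it was at the start of the episode below 0.015 m); the robot touches nothing.
It fails at once if the catch of the winder with the empty spindle is slid more than 15 mm (distance of bare_fin from where it was at the start of the episode above 0.015 m).
It also fails if it takes over 34 s, if anything falls off the work surface, if the arm or the gripper's body presses on something with over 40 N, if the wrist force passes 120 N, or if a joint passes its speed limit or range.

ROBOT

A 6-joint arm with a two-finger parallel gripper is mounted at the origin on the work surface. World frame = base frame: x ahead of the robot, y to its left, z up, the work surface at z = 0. Lengths are in mm, angles in rad, forces in N, time in s.
With the tool pointing down it reaches from about 375 to 825 mm from the base axis. Payload 5.5 kg.
Tool frame: the origin (TCP) lies on the mounting face of the last link; the fingertips stand 173 mm ahead of it and the grasp point (between the pads) lies 155 mm ahead of it; z points along the fingers, y is the direction in which the jaws open and shut (so a half turn about z gives the same grasp; the last joint's range is limited). The gripper opens to 85 mm and grips with 20 to 120 N. Pads are 22 mm wide; open, the fingers measure 114 mm over their backs; the gripper's body (76 mm by 85 mm) begins 54 mm behind the grasp point. The pads swing forward as they close: fully open they stand 13 mm farther back than shut.
Start: joints at [1.326, 0.314, -0.047, 1.21, 0, 1.571], TCP at [145.414, 582.108, 404.699] pointing down, gripper open.
Joint ranges: [-2.67, 2.67], [-0.69, 1.73], [-1.03, 1.25], [-2.08, 2.16], [-1.42, 1.45], [-3.14, 3.14]. Speed limits (rad/s): [2.39, 2.39, 3.01, 3.14, 3.14, 3.14].

INTERFACE

Orientations are given as [roll, pitch, yaw] about the fixed x, y, z axes, in that order (R = Rz(yaw) Ry(pitch) Rx(roll)).
In Python, from bench import observe, viewer, close_job gives the robot as it stands.
- The arm moves only by the tool drive_tool, never from a script. Its argument "targets" is one flat list of numbers, 4 for each row, row after row: the shift along the world's x, y, z in m, then the turn about the world's z in degrees. In form: [x, y, z, twist, x, y, z, twist, ...]. A call has 1 to 8 rows; each row shifts and turns the commanded pose from where the row before left it; what a row does not reach is not made up. A row lasts 1/10 s, in which the tool goes at most 50 mm and 8.59 degrees, less where a joint would pass 70% of its speed; a pose out of reach is approached as far as the arm can. A call is refused whole if a number of a shift passes 0.05 or a number of a turn 8.59, either way. A call with a gripper value outside its range is refused whole. "grip" is the opening, from 0 (shut) to 1 (fully open), set as the call begins (left out, the last holds). The fingers move at their own pace and stop on an object; the grip force is fixed at half the most. Time passes only in rows, so rows that do not move let the fingers close. It gives the time, the measured TCP pose, the force and the opening at its end, in the units of the state.
- observe(): the state, without advancing time (a new reading comes with each control period).
- viewer.snapshot(name): name is "scene" or "top"; returns a dict with "pixels" (480x640x3 uint8, red, green, blue), "z_map" (480x640 float32, mm along the optical axis (not along the pixel's ray), 0 where there is no reading), "mtx" (3x3 intrinsics, pixels), "position" and "attitude" of the camera in the world. Camera axes: x right, y down, z forward; pixel columns grow to the right and rows downward; lengths in mm; the calibration is good to about 2 mm. A picture is of the moment at which its call begins.
- close_job(): hands the job in, once; it reports no verdict.
The state is a dict: "clock": time; "q": joint angles; "qd": joint speeds; "joint_efforts": joint torques, N m; "position": TCP position; "ee_rot": TCP orientation; "force": force on the tool from outside, world axes, zero at the start; "ft_torque": the same for the moment, N m; "grip_width": opening from 0.0 (shut) to 1.0 (fully open).
Only numpy, scipy, OpenCV 4.12 (cv2) and the standard library are available. Lean on these libraries where they do the work, as an engineer would, in place of code of your own. Each camera call takes 0.05 s, during which the arm holds its last target.

## Working session

There is one attempt and no reset: what is moved stays moved. The work goes in short steps, Python scripts to look and compute and a tool call to move; the robot and the scene stay as the last step left them, time stands still between calls to the robot, and variables do not carry over. Pictures are saved under pics/ and viewed, and the job is handed in when it is done.

Besides the shell and the picture viewer there is one more tool, called after "Call:" as a command line: name --argument value ..., lists and objects as JSON in quotes. drive_tool: Moves the arm, as the interface text tells. Its arguments: {"type":"object","properties":{"targets":{"type":"array","items":{"type":"number"}},"grip":{"type":"number"}},"required":["targets"]}

```bash
mkdir -p pics; cat > h.py <<'E'
import numpy as np, cv2
from bench import observe, viewer, close_job
def snap(n,tag):
    d=viewer.snapshot(n); cv2.imwrite(f'pics/{tag}.png',cv2.cvtColor(d['pixels'],cv2.COLOR_RGB2BGR)); np.savez(f'{tag}.npz',**{k:np.asarray(v) for k,v in d.items()}); return d
E
python3 - <<'E'
from h import *
for n in('scene','top'):
    d=snap(n,n+'0'); print(n,d['mtx'],d['position'],d['attitude'])
print(observe())
E
```

```text
scene [[591.00465695   0.         325.94048348]
 [  0.         591.00465695 230.44255797]
 [  0.           0.           1.        ]] [ 960.46701847 1079.55398857 1077.16937091] [-2.29881904 -0.0170013   2.67249689]
top [[515.61848987   0.         306.57313273]
 [  0.         515.61848987 248.01414836]
 [  0.           0.           1.        ]] [ 221.11011524   84.06369647 1168.88569607] [-2.92017606  0.00514899 -1.4621146 ]
{'clock': 0.1, 'q': array([ 1.32599989e+00,  3.14132698e-01, -4.79709572e-02,  1.21019829e+00,
       -8.79962772e-06,  1.57081273e+00]), 'qd': array([-0.00043323, -0.0021372 ,  0.00311011,  0.00045828, -0.00031365,
        0.0006088 ]), 'joint_efforts': array([ 1.34762067e-04, -5.40766525e+01,  3.40542161e+01,  1.11207503e-02,
       -6.28270087e-06,  1.29422540e-05]), 'position': array([145.35522887, 581.86582553, 403.93770179]), 'ee_rot': array([-3.14008704e+00,  8.82431562e-06,  2.89677983e+00]), 'force': array([ 0.09182265, -0.48375823, -0.50366908]), 'ft_torque': array([-0.00652225, -0.01248655,  0.03164734]), 'grip_width': 1.0035196520596275}
```

View pics/scene0.png

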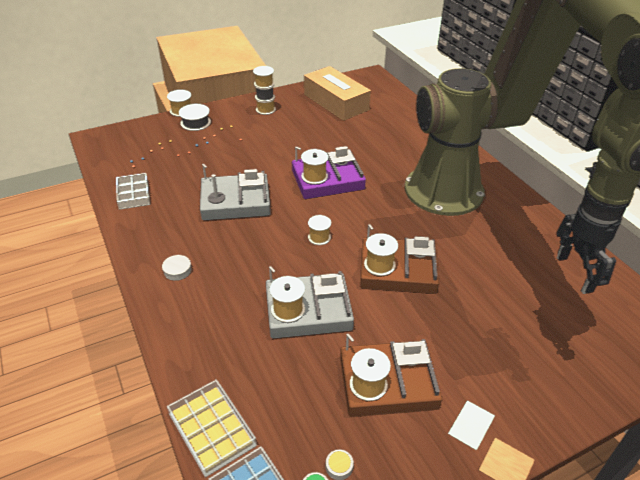

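View pics/top0.png

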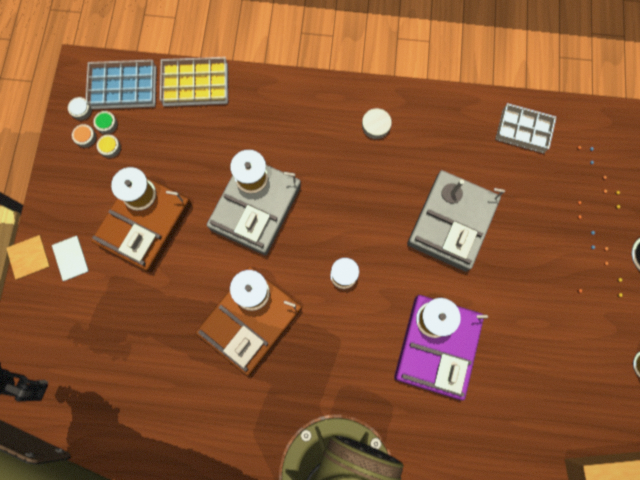

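The grey winder with the gold reel is at top (255,205) and scene (310,305), and fits the description. The grey one at top (455,220) has a bare spindle. The brown ones at top (142,220) and (250,320) and the purple one at (440,345) are look-alikes. I'll confirm in a crop and measure.

```bash
cat >> h.py <<'E'
from scipy.spatial.transform import Rotation as Ro
def cloud(d):
    K=d['mtx'];R=Ro.from_euler('xyz',d['attitude']).as_matrix()
    v,u=np.mgrid[:480,:640]; z=d['z_map'].astype(float)
    P=np.stack([(u-K[0,2])/K[0,0]*z,(v-K[1,2])/K[1,1]*z,z],-1)
    return P@R.T+d['position']
def ray(d,u,v,h):
    K=d['mtx'];R=Ro.from_euler('xyz',d['attitude']).as_matrix()
    r=R@np.array([(u-K[0,2])/K[0,0],(v-K[1,2])/K[1,1],1]); p=np.asarray(d['position'])
    return p+r*(h-p[2])/r[2]
E
python3 - <<'E'
from h import *
for n,(u0,u1,v0,v1) in {'top0':(195,315,140,265),'scene0':(255,365,255,345)}.items():
    d=np.load(n+'.npz'); im=d['pixels'][v0:v1,u0:u1,::-1]
    cv2.imwrite(f'pics/{n}c.png',cv2.resize(im,None,fx=5,fy=4.6 if n=='top0' else 5,interpolation=cv2.INTER_CUBIC))
    P=cloud(d)[v0:v1,u0:u1]
    hsv=cv2.cvtColor(d['pixels'][v0:v1,u0:u1],cv2.COLOR_RGB2HSV)
    print(n,'deck z',[ (lo,int(((P[...,2]>lo)&(P[...,2]<lo+4)).sum())) for lo in range(36,136,4)])
    m=(P[...,2]>58)&(P[...,2]<70)
    q=m&(hsv[...,2]>140)
    k,l,s,c=cv2.connectedComponentsWithStats(q.astype(np.uint8))
    for i in range(1,k):
        if s[i,4]>30:
            X=P[l==i]; print('plate',s[i],c[i]+[u0,v0],X.mean(0),cv2.minAreaRect(X[:,:2].astype(np.float32)))
    q=((P[...,2]>40)&(P[...,2]<50)).astype(np.uint8)
    X=P[q>0]; print('deck',cv2.minAreaRect(X[:,:2].astype(np.float32)))
    q=((P[...,2]>88)&(P[...,2]<99)).astype(np.uint8)
    k,l,s,c=cv2.connectedComponentsWithStats(q)
    for i in range(1,k):
        if s[i,4]>8: X=P[l==i]; print('h94',s[i],c[i]+[u0,v0],X.mean(0),cv2.minAreaRect(X[:,:2].astype(np.float32)))
    q=(P[...,2]>100)&(P[...,2]<140)
    X=P[q]; print('reel',X.mean(0),X[:,2].max(),cv2.minAreaRect(X[:,:2].astype(np.float32)))
E
```

```text
top0 deck z [(36, 118), (40, 1217), (44, 1599), (48, 240), (52, 127), (56, 245), (60, 458), (64, 289), (68, 40), (72, 25), (76, 23), (80, 28), (84, 35), (88, 49), (92, 56), (96, 49), (100, 13), (104, 3), (108, 0), (112, 80), (116, 553), (120, 224), (124, 26), (128, 18), (132, 0)]
plate [ 39  64  37  38 634] [251.8659306  223.56940063] [510.26057922 243.63558     63.48434958] ((512.6691284179688, 244.9556884765625), (58.103363037109375, 72.09840393066406), 71.15318298339844)
deck ((564.34619140625, 249.32772827148438), (150.5133056640625, 189.82513427734375), 71.24605560302734)
h94 [92 33  8  5 17] [291.47058824 174.94117647] [621.16801457 166.75114685  95.82116132] ((621.767578125, 168.6326446533203), (5.180140972137451, 15.438803672790527), 0.09878513216972351)
h94 [45 35 24 11 43] [252.90697674 182.11627907] [596.08310623 249.34205033  94.32654546] ((597.4708862304688, 250.90914916992188), (14.061463356018066, 53.67108917236328), 24.441492080688477)
h94 [50 73 11 15 89] [250.03370787 219.97752809] [510.05155873 244.38925409  92.9523206 ] ((510.2744445800781, 244.75807189941406), (1
[... 1017 characters left out ...]
  6 73] [327.82191781 276.17808219] [514.00426479 245.26203997  93.05350704] ((514.3722534179688, 244.62254333496094), (16.196945190429688, 34.733116149902344), 63.92980194091797)
h94 [17 42 30 14 96] [286.30208333 304.89583333] [635.3990532  283.25585713  93.45267373] ((633.3912353515625, 279.3432922363281), (30.261138916015625, 64.2330322265625), 65.335693359375)
h94 [91 79  7  8 20] [349. 337.] [554.46253374 421.55893881  94.37903284] ((554.641357421875, 421.1304016113281), (23.4281005859375, 5.891571044921875), 85.436767578125)
reel [625.88737052 263.99220642 117.75138405] 134.26469352170614 ((614.8214721679688, 238.674072265625), (125.2546615600586, 72.69481658935547), 67.6715087890625)
```

The loaded winder's frame checks out from the top depth map:
- **Deck:** 150.5 × 189.8 mm, centred at (564,249), with winder x at -18.8°.
- **Reel:** predicted at (621,262), seen at (621,261).
- **Fin:** top at (510,244.6), height 93 mm, about 8 mm open. The scene view agrees to 4 mm.

I'll check the crop now.

View pics/top0c.png

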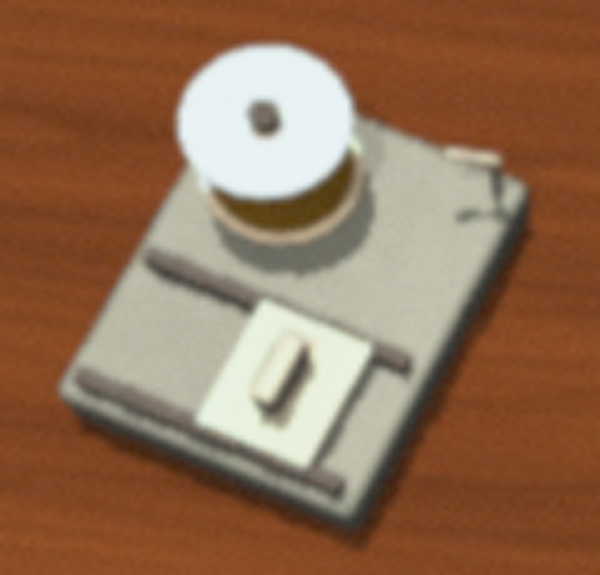

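Call:
drive_tool --targets '[0.03,-0.03,0,-2.4,0.03,-0.03,0,-2.4,0.03,-0.03,0,0,0.03,-0.03,0,0,0.03,-0.03,0,0,0.03,-0.03,0,0]' --grip 0

```text
clock: 0.7
position: [326.2, 400.6, 404.4]
ee_rot: [-3.141, -0.0, 2.813]
force: [1.3, 0.0, -0.2]
grip_width: 0.006
```

The crop shows a grey deck, white-flanged gold reel (crop 265,120), and the fin (crop 280,370) at the winder's -y end, so this is the target. Continuing to a point beside the fin.

Call:
drive_tool --targets '[0.029,-0.031,0,0,0.029,-0.031,0,0,0.029,-0.031,0,0,0.029,-0.031,0,0,0.029,-0.031,0,0,0.029,-0.031,0,0,0,0,0,0]'

```text
clock: 1.4
position: [502.0, 212.8, 404.2]
ee_rot: [-3.14, 0.001, 2.807]
force: [-1.0, 0.1, -0.7]
grip_width: -0.0
```

Call:
drive_tool --targets '[0,0,-0.035,0,0,0,-0.035,0,0,0,-0.03,0,0,0,0,0]'

```text
clock: 1.8
position: [496.9, 215.6, 300.5]
ee_rot: [-3.136, -0.006, 2.813]
force: [-0.6, -0.4, 0.1]
grip_width: 0.002
```

```bash
python3 - <<'E'
from h import *
for n in('scene','top'):
    d=snap(n,n+'1')
    u0,u1,v0,v1=(195,315,140,265) if n=='top' else (240,400,215,345)
    cv2.imwrite(f'pics/{n}1c.png',cv2.resize(d['pixels'][v0:v1,u0:u1,::-1],None,fx=4.6,fy=4.6,interpolation=cv2.INTER_CUBIC))
o=observe();print(o['clock'],o['position'],o['force'])
E
```

```text
1.9 [498.94420791 216.39503707 304.81007838] [1.11255205 0.3948924  1.00477067]
```

View pics/scene1c.png

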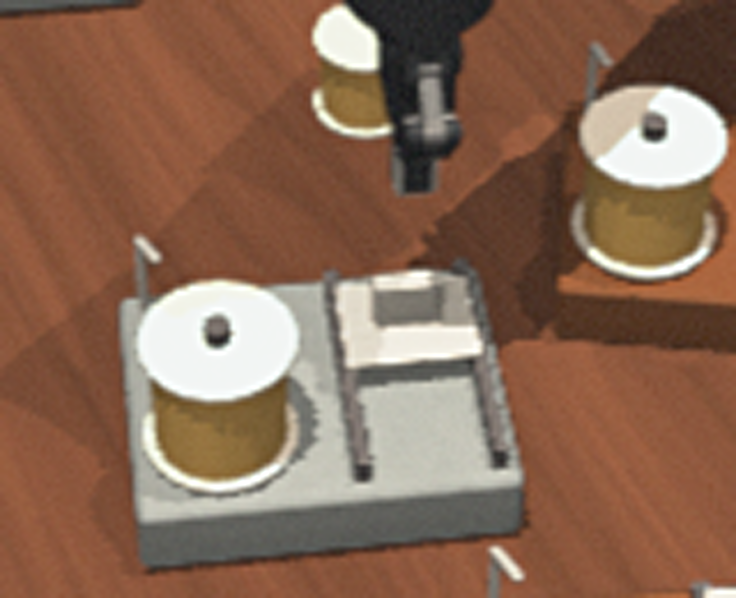

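View pics/top1c.png

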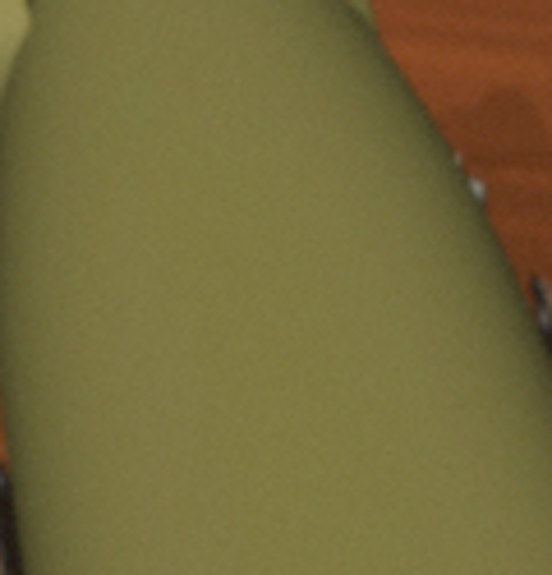

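The scene crop shows the closed fingers (crop 415,170) above and behind the fin on its -y side. The arm hides the top view. Next I'll lower to the fin's height and push along winder +y = (0.321, 0.947).

Call:
drive_tool --targets '[0,0,-0.02,0,0,0,-0.02,0,0,0,-0.012,0,0,0,-0.004,0,0,0,0,0,0,0,0,0]'

```text
clock: 2.5
position: [499.9, 216.4, 249.8]
ee_rot: [3.141, 0.001, 2.813]
force: [-0.5, 0.8, -0.2]
grip_width: -0.002
```

```bash
python3 - <<'E'
from h import *
d=snap('scene','scene2')
u0,u1,v0,v1=(240,400,215,345)
cv2.imwrite('pics/scene2c.png',cv2.resize(d['pixels'][v0:v1,u0:u1,::-1],None,fx=4.6,fy=4.6,interpolation=cv2.INTER_CUBIC))
o=observe();print(o['clock'],o['position'],o['force'])
E
```

```text
2.55 [499.94019325 216.3850194  249.81779618] [-0.87902533 -0.10994374  0.68863945]
```

View pics/scene2c.png

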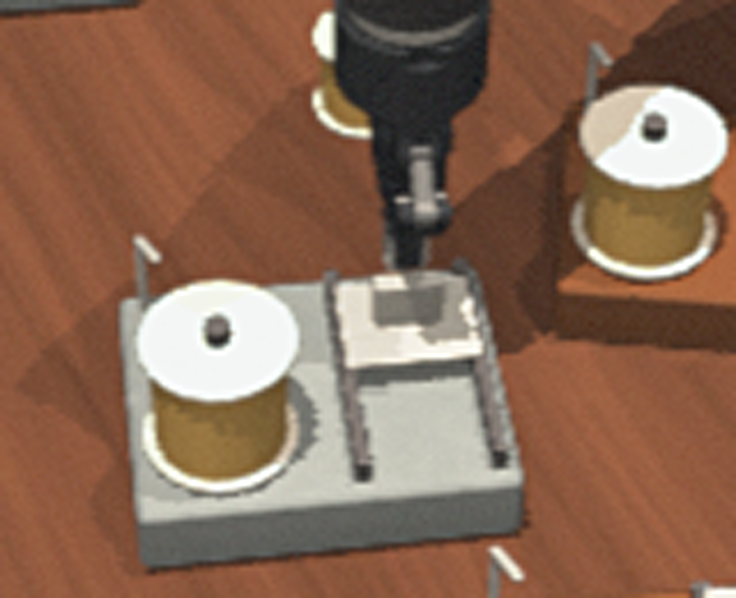

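The finger is beside the fin, not touching, with its tip at about z = 77. Pushing.

Call:
drive_tool --targets '[0.0032,0.0095,0,0,0.0032,0.0095,0,0,0.0032,0.0095,0,0,0.0032,0.0095,0,0,0,0,0,0]'

```text
clock: 3.05
position: [512.8, 255.8, 248.7]
ee_rot: [3.14, 0.0, 2.815]
force: [-0.7, 0.6, 0.1]
grip_width: -0.002
```

Call:
drive_tool --targets '[0.0032,0.0095,0,0,0.0016,0.0047,0,0,0,0,0,0]'

```text
clock: 3.35
position: [517.1, 269.1, 248.5]
ee_rot: [3.141, -0.0, 2.814]
force: [0.5, 0.5, -0.3]
grip_width: -0.002
```

```bash
python3 - <<'E'
from h import *
d=snap('scene','scene3')
u0,u1,v0,v1=(240,400,215,345)
cv2.imwrite('pics/scene3c.png',cv2.resize(d['pixels'][v0:v1,u0:u1,::-1],None,fx=4.6,fy=4.6,interpolation=cv2.INTER_CUBIC))
o=observe();print(o['clock'],o['position'],o['force'])
E
```

```text
3.4 [517.08872502 268.82508848 248.56523497] [-0.45526557 -0.65306252 -0.40693632]
```

View pics/scene3c.png

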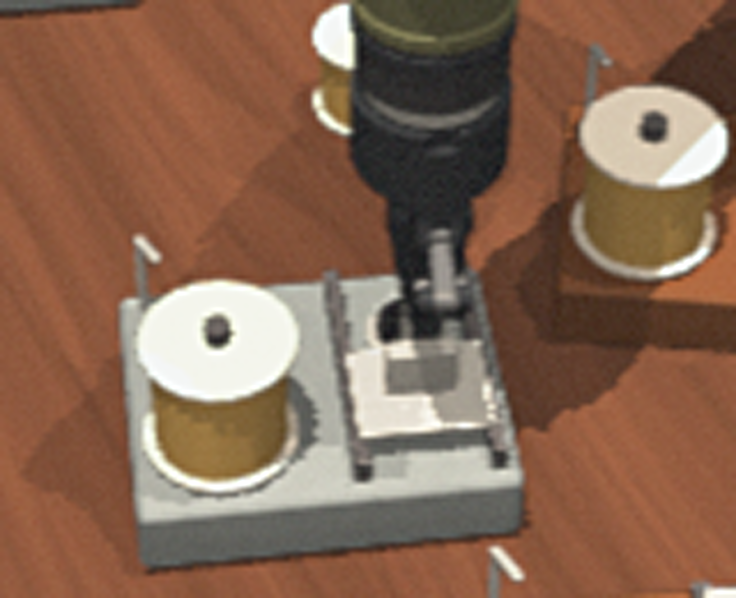

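The catch has moved and the black button (crop 390,320) is coming clear. Continuing in small steps until the stop shows in the force.

Call:
drive_tool --targets '[0.0013,0.0038,0,0,0.0013,0.0038,0,0,0,0,0,0]'

```text
clock: 3.7
position: [519.4, 275.5, 248.6]
ee_rot: [-3.139, -0.0, 2.813]
force: [-2.4, -4.4, 0.9]
grip_width: 0.003
```

Call:
drive_tool --targets '[0.001,0.0028,0,0,0,0,0,0]'

```text
clock: 3.9
position: [519.7, 276.6, 248.5]
ee_rot: [-3.135, 0.0, 2.812]
force: [-4.0, -12.6, 6.4]
grip_width: -0.001
```

```bash
python3 - <<'E'
from h import *
d=snap('scene','scene4')
u0,u1,v0,v1=(240,400,215,345)
cv2.imwrite('pics/scene4c.png',cv2.resize(d['pixels'][v0:v1,u0:u1,::-1],None,fx=4.6,fy=4.6,interpolation=cv2.INTER_CUBIC))
P=cloud(d)
q=np.zeros((480,640),np.uint8); q[275:310,320:345]=1
q&=((P[...,2]>88)&(P[...,2]<99)).astype(np.uint8)
k,l,s,c=cv2.connectedComponentsWithStats(q)
for i in range(1,k):
    if s[i,4]>8:
        m=P[l==i].mean(0); print(s[i],m,'y_w',(m[:2]-[564.3,249.3])@[.321,.947])
o=observe();print(o['clock'],o['position'],o['force'])
E
```

```text
[324 286  16  11 105] [529.4058556  291.96723993  93.02134858] y_w 29.204855860076993
3.95 [519.6269509  276.5606018  248.53365723] [ -4.61081234 -11.66456964   8.1508911 ]
```

View pics/scene4c.png

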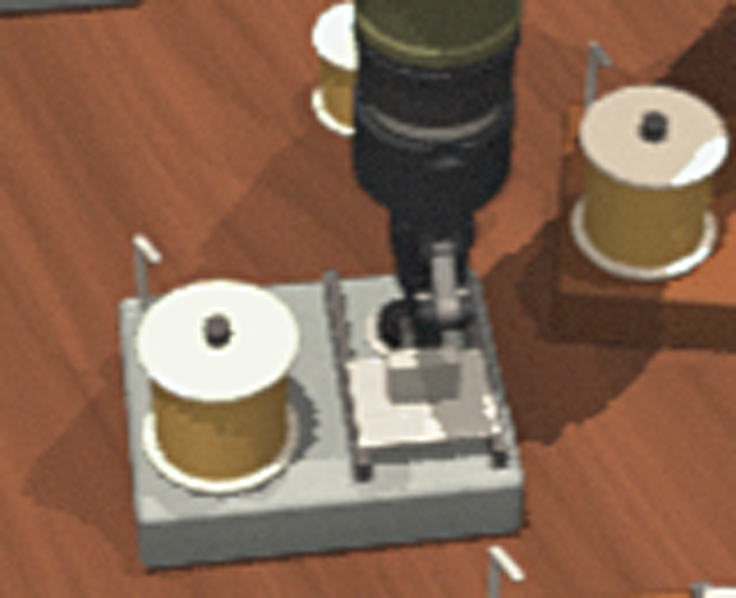

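Stop reached: about 12 N on the wrist, and the fin is at winder y of about +29 against +30 expected. Next I'll back off to over the button at (507,237) and look.

Call:
drive_tool --targets '[-0.0042,-0.0135,0,0,-0.0042,-0.0135,0,0,-0.0042,-0.0135,0,0,0,0,0,0,0,0,0,0]'

```text
clock: 4.45
position: [508.2, 237.9, 249.0]
ee_rot: [3.141, 0.0, 2.812]
force: [-0.1, 1.0, -0.1]
grip_width: 0.004
```

```bash
python3 - <<'E'
from h import *
d=snap('scene','scene5')
u0,u1,v0,v1=(240,400,215,345)
cv2.imwrite('pics/scene5c.png',cv2.resize(d['pixels'][v0:v1,u0:u1,::-1],None,fx=4.6,fy=4.6,interpolation=cv2.INTER_CUBIC))
o=observe();print(o['clock'],o['position'],o['force'])
E
```

```text
4.5 [508.30023591 238.27822687 248.97873634] [ 0.06153877 -0.27162862 -0.31206507]
```

View pics/scene5c.png

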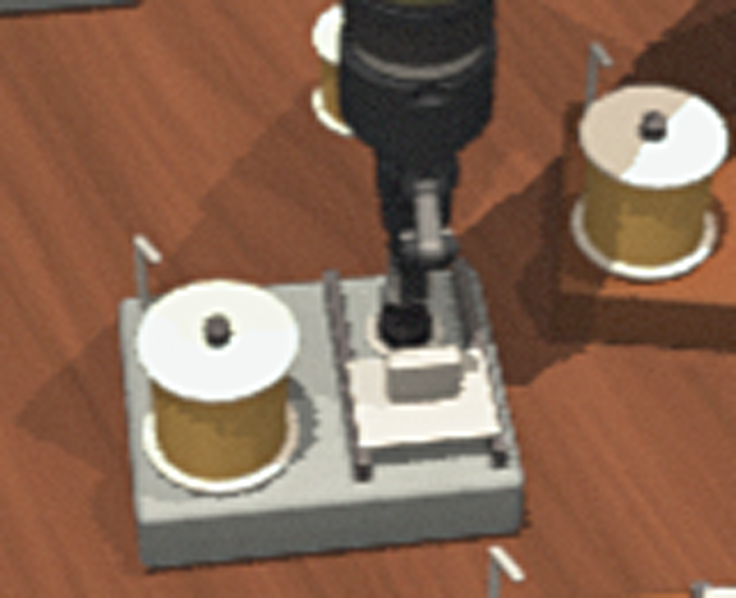

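The catch stayed open (fin at crop 425,375). The finger is over the button (crop 405,325), and the button is clear. Pressing down.

Call:
drive_tool --targets '[-0.0005,-0.0007,-0.007,0,0,0,-0.006,0,0,0,-0.004,0,0,0,-0.003,0,0,0,-0.003,0,0,0,0,0]'

```text
clock: 5.1
position: [507.4, 237.5, 225.3]
ee_rot: [-3.141, -0.0, 2.813]
force: [-0.4, 0.4, -0.5]
grip_width: 0.001
```

Call:
drive_tool --targets '[0,0,-0.002,0,0,0,-0.002,0,0,0,0,0]'

```text
clock: 5.4
position: [507.6, 237.5, 222.3]
ee_rot: [3.141, 0.0, 2.813]
force: [-2.2, -1.4, 7.6]
grip_width: -0.001
```

Call:
drive_tool --targets '[0,0,-0.001,0,0,0,0,0,0,0,0,0]'

```text
clock: 5.7
position: [507.6, 237.5, 222.2]
ee_rot: [3.141, 0.001, 2.813]
force: [-5.4, -1.8, 14.6]
grip_width: -0.0
```

Call:
drive_tool --targets '[0,0,-0.001,0,0,0,0,0,0,0,0,0]'

```text
clock: 6.0
position: [507.5, 237.5, 222.0]
ee_rot: [3.141, 0.001, 2.813]
force: [-8.4, -3.3, 22.3]
grip_width: -0.004
```

The button is hard on its stop: the tip is at about z = 49 (57 − 8), and the force rises to 22 N with no further travel. Now straight up and away, clear of the views.

Call:
drive_tool --targets '[0,0,0.01,0,0,0,0.02,0,0,0,0.03,0,0,0,0.04,0,0,0,0.04,0,0,0,0.04,0,0,0,0.01,0]'

```text
clock: 6.7
position: [508.7, 238.0, 414.7]
ee_rot: [3.136, 0.006, 2.813]
force: [0.8, 0.1, 0.7]
grip_width: -0.006
```

Call:
drive_tool --targets '[-0.03,0.03,0,0,-0.03,0.03,0,0,-0.03,0.03,0,0,-0.03,0.03,0,0,-0.03,0.03,0,0,-0.03,0.03,0,0,-0.03,0.03,0,0,-0.03,0.03,0,0]'

```text
clock: 7.5
position: [266.1, 478.5, 409.0]
ee_rot: [-3.141, 0.0, 2.813]
force: [0.6, 0.8, -0.2]
grip_width: 0.002
```

Call:
drive_tool --targets '[-0.03,0.03,0,0,-0.03,0.03,0,0,-0.03,0.03,0,0,0,0,0,0,0,0,0,0]'

```text
clock: 8.0
position: [176.8, 567.8, 408.6]
ee_rot: [-3.14, 0.001, 2.815]
force: [-1.1, -0.9, -0.3]
grip_width: 0.003
```

```bash
python3 - <<'E'
from h import *
tiles=[]
for n,(u0,u1,v0,v1) in {'top':(195,315,140,265),'scene':(240,400,215,345)}.items():
    d=snap(n,n+'6'); tiles.append(cv2.resize(d['pixels'][v0:v1,u0:u1,::-1],(400,400),interpolation=cv2.INTER_CUBIC))
    P=cloud(d)
    if n=='top':
        Y=(P[...,:2]-[564.3,249.3])@[.321,.947]; X=(P[...,:2]-[564.3,249.3])@[.947,-.321]
        m=(abs(X+50)<25)&(abs(Y)<66)&(P[...,2]>88)&(P[...,2]<99); print('fin',X[m].mean(),Y[m].mean(),m.sum())
        m=(np.hypot(X+50,Y+30)<10); print('button z',np.median(P[...,2][m]),m.sum())
        for k in('top0','top6'):
            Q=cloud(np.load(k+'.npz')); q=np.zeros((480,640),bool); q[215:260,440:480]=1; q&=(Q[...,2]>88)&(Q[...,2]<99); print('bare',k,Q[q].mean(0),q.sum())
cv2.imwrite('pics/end.png',np.hstack(tiles))
o=observe();print(o['clock'],o['position'],o['force'])
E
```

```text
fin -50.00052682731345 29.758349358015103 91
button z 48.75697610897714 57
bare top0 [ 520.98017035 -215.38652422   92.58104501] 92
bare top6 [ 520.7536487  -215.29073318   92.62940305] 94
8.1 [178.01929877 566.91851025 409.10641664] [ 0.40941754 -0.1811387   0.46051463]
```

View pics/end.png

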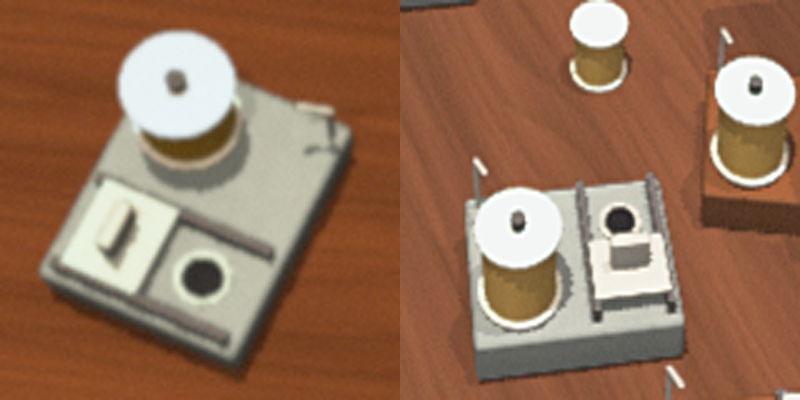

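The views show the catch fully open (fin at left tile 118,228) and the button down (left tile 203,278). The bare winder's fin has not moved.

```bash
python3 -c "
from h import *
print(close_job())"
```

```text
the job is handed in; nothing more can be done
None
```

I slid the loaded grey winder's catch to its stop with the closed fingers, pressed its release button down, then moved the arm clear. I handed the job in at about 8 s; it reports no verdict.

Last checks, from the top camera unless noted:
- **Catch:** the fin is at winder y +29.8 mm (fully open is +30), and it stayed there after I backed off.
- **Button:** its top is at z of about 48.8 mm (49 is fully down). While pressing, the wrist force rose to 22 N with no further travel.
- **Other winder:** the bare winder's fin moved 0.2 mm between the first and last pictures, which is measurement noise.
- **Arm:** it is clear of everything, with about 0 N on the wrist.

No check failed. The only disagreement was at the start, when the two views put the fin about 4 mm apart, within what calibration and depth noise explain.

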